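# Unbolt the rice chest past its spring catch

### The arm

A 6-joint arm with a two-finger parallel gripper is mounted at the origin on the work surface. World frame = base frame: x ahead of the robot, y to its left, z up, the work surface at z = 0. Lengths are in mm, angles in rad, forces in N, time in s.
With the tool pointing down it reaches from about 300 to 1000 mm from the base axis. Payload 5.1 kg.
Tool frame: the origin (TCP) lies midway between the tips of the shut fingers; the grasp point (between the pads) lies 19 mm behind it (robot.grip_depth is the distance from the TCP to the grasp point, in mm); z points along the fingers, y is the line along which they close (so a half turn about z gives the same grasp; the last joint's range is limited). The gripper opens to 95 mm and grips with 3 to 60 N. Pads are 20 mm wide; open, the fingers measure 119 mm over their backs; the gripper's body (75 mm by 180 mm) begins 59 mm behind the grasp point.
Start: joints at [1.045, 0.124, 1.65, -0, 1.367, -0.083], TCP at [278.524, 587.289, 214.656] pointing down, gripper open.
Joint ranges: [-2.61, 2.61], [-1.02, 2.33], [0.03, 2.71], [-1.35, 4.49], [0.32, 2.68], [-2.91, 2.91]. Speed limits (rad/s): [2.57, 2.57, 3.14, 3.14, 3.14, 3.14].

### API

Orientations are given as a unit quaternion [w, x, y, z].
In Python, from cell import robot, vision, hand_in gives the robot as it stands.
- The arm moves only by the tool carry_out, never from a script. Its argument "plan" is a list of rows, each a list of 7 numbers: the shift along the world's x, y, z in cm, then the turn, a rotation vector about the world's x, y, z in degrees, then the closure, from -1 (fully open) to 1 (shut). In form: [[tx, ty, tz, ax, ay, az, claw], ...]. A call has 1 to 12 rows; each row is the pose to reach, as a shift and turn from the pose commanded when the call began; what a row does not reach only later rows make up. A row lasts 1/10 s, in which the tool goes at most 50 mm and 8.59 degrees, less where a joint would pass 70% of its speed; a pose out of reach is approached as far as the arm can. A call with a gripper value outside its range is refused whole. The fingers move at their own pace and stop on an object; the grip force is fixed at half the most. Time passes only in rows, so rows that repeat a pose let the fingers close. It gives the time, the measured TCP pose, the force, the opening and the grip force at its end, in the units of the state.
- robot.get_obs(): the state, without advancing time (a new reading comes with each control period).
- vision.get_image(name): name is "scene" or "top" or "wrist"; returns the picture (400x640x3 uint8, red, green, blue); there is no depth.
- vision.camera_model(name): a dict with "mtx" (3x3 intrinsics, pixels), "eye" and "attitude" of the camera in the world. Camera axes: x right, y down, z forward; pixel columns grow to the right and rows downward; lengths in mm; the calibration is good to about 2 mm. A picture is of the moment at which its call begins: read the wrist's pose just before it. camera_model takes no time and is no camera call; for the wrist camera it gives the pose at the moment of the call.
- hand_in(): hands the job in; it is judged then, once.
The state is a dict: "time_s": time; "joint_pos": joint angles; "joint_vel": joint speeds; "joint_efforts": joint torques, N m; "ee_pos": TCP position; "orientation": TCP orientation; "ft_force": force on the tool from outside, world axes, zero at the start; "ft_torque": the same for the moment, N m; "opening": opening from 0.0 (shut) to 1.0 (fully open); "finger_force": force on a finger pad.
Only numpy, scipy, OpenCV 4.12 (cv2) and the standard library are available. Lean on these libraries where they do the work, as an engineer would, in place of code of your own. Each camera call takes 0.05 s, during which the arm holds its last target. There are 200 camera calls.

### The job

Unbolt the lid of the steel rice chest: press the long spring catch bar well down with one fingertip and, keeping it held down all the way, push the bolt's upright tab with the other fingertip until the bolt is fully drawn back out of its keeper on the lid. Then let go so that the catch springs back up and locks the bolt open. Leave the timer, the bowl and the mortar where they stand.

Things in the scene. Friction and masses are not known exactly. Their poses are not given: they have to be found in the camera images.
- knob (a point): Bolt tab: upright flat steel tab on the bolt's rod, 26 mm along its x, 8 mm thick along y, from 14 mm (rod top) to 54 mm above the deck. Point at its middle, 34 mm above the deck. +y is the way the bolt slides to open, away from the lid; z up. The bolt drags with 2 N of friction.
- catch_top (a point): Spring catch: steel bar 100 mm long along its y, 22 mm wide along x, beside and parallel to the rod, same axes as the tab. Point: middle of its top face, 34 mm above the deck when up; it sinks with the catch. Bolt home: the point is 44 mm from the tab's point along +x, level with it in y. A tooth under it stands in the way of the bolt's lug and drops below the lug when the bar is pressed.
- lock: Fixed bolt set on the deck: plate 90 (x) by 130 mm (y). Origin on the deck, x and y midway between tab and catch bar with the bolt home; same axes. The 12 mm rod runs along y at x -22 mm. Rod, saddles, keeper, lug and plate rise no more than 20 mm above the deck, so a fingertip beside the tab has room there at the height of the pressed catch.
- bolt (a joint): Slide of the bolt, m: 0 = home in the keeper (locked), 0.040 = fully drawn (stop). Starts between 0 and 0.003. With the catch up the catch's tooth blocks it at about 0.004; beyond 0.036 the catch can rise again behind the bolt's lug and lock it open.
- catch (a joint): Press of the spring catch, m: 0 = up, 0.012 = fully down (stop). Goes straight down, wherever along the bar it is pressed. The spring pushes up with 3 N when up, 7.8 N when fully down. It frees the bolt from 0.006; keep it at 0.008 or deeper while the bolt moves (above 0.007 counts as let up).
- chest: Fixed sheet-steel rice chest, 280 (x) by 420 mm (y), 130 mm high; origin at the middle of its underside. Flat top: deck with the bolt set on the +y part, lid on the -y part. The bolt set's origin is at x 0, y +60 mm, and has the same axes. A wire handle 26 mm high stands on the lid at y -170 mm.
- timer: Loose white kitchen timer on the chest's deck, on the catch's side of the bolt set: 64 mm across, 45 mm high; origin at the middle of its underside. Leave alone.
- bowl: Loose blue enamel bowl on the shelf at one side of the chest: 140 mm across, 60 mm high; origin at the middle of its underside. Leave alone.
- mortar: Loose granite mortar on the shelf at the other side of the chest: 150 mm across, 100 mm high, 3 kg; origin at the middle of its underside. Leave alone.

How it is judged:
By the outcome, as a careful person would: the job done as asked, in the order asked, and still so for the second after the job is handed in, with the robot touching nothing.
It also fails if it takes over 34 s, if anything falls off the work surface, if the arm or the gripper's body presses on something with over 40 N, if the wrist force passes 120 N, or if a joint passes its speed limit or range.

## Working session

There is one attempt and no reset: what is moved stays moved. The work goes in short steps, Python scripts to look and compute and a tool call to move; the robot and the scene stay as the last step left them, time stands still between calls to the robot, and variables do not carry over. Pictures are saved under pics/ and viewed, at most 10 in all, crops included, and the job is handed in when it is done.

Besides the shell and the picture viewer there is one more tool, called by a JSON object that holds its "api" and its "payload". carry_out: Moves the arm, as the interface text tells. Its arguments: {"type":"object","properties":{"plan":{"type":"array","items":{"type":"array","items":{"type":"number"}}}},"required":["plan"]}

```bash
mkdir -p pics
python3 - <<'E'
from cell import robot, vision
import cv2
print(robot.get_obs())
for n in ["top","scene"]:
    im=vision.get_image(n); cv2.imwrite(f"pics/{n}0.png",im[:,:,::-1]); print(n,vision.camera_model(n))
E
```

```text
{'time_s': 0.0, 'joint_pos': array([ 1.04540911e+00,  1.24517161e-01,  1.65167085e+00, -4.29677963e-05,
        1.36749308e+00, -8.25800968e-02]), 'joint_vel': array([ 0.00100673, -0.00080077, -0.00067964,  0.00094251,  0.00033826,
       -0.00036534]), 'joint_efforts': array([-5.94431913e-05, -4.17595911e+01, -3.59935963e+01,  7.73000764e-02,
        4.87855473e-02, -1.79502549e-04]), 'ee_pos': array([278.21237509, 586.73845741, 213.38111405]), 'orientation': array([-2.92486717e-04,  2.19594766e-01,  9.75590615e-01, -1.00263928e-03]), 'ft_force': array([-0.68351007, -0.64648654, -0.10909496]), 'ft_torque': array([-0.05217977,  0.00204328, -0.02147336]), 'finger_force': 0.0, 'opening': 1.0043198677563407}
top {'mtx': array([[520.14002727,   0.        , 319.43102033],
       [  0.        , 520.14002727, 201.30492601],
       [  0.        ,   0.        ,   1.        ]]), 'eye': array([ 284.6553021 ,   14.53523131, 1679.3503889 ]), 'attitude': array([ 0.06632662, -0.69964093,  0.7091289 , -0.05691704])}
scene {'mtx': array([[465.51765185,   0.        , 323.97119376],
       [  0.        , 465.51765185, 200.19912305],
       [  0.        ,   0.        ,   1.        ]]), 'eye': array([1237.37716591,  217.57861232,  986.7750499 ]), 'attitude': array([-0.19866088,  0.58481185,  0.74085801, -0.2639287 ])}
```

View pics/top0.png

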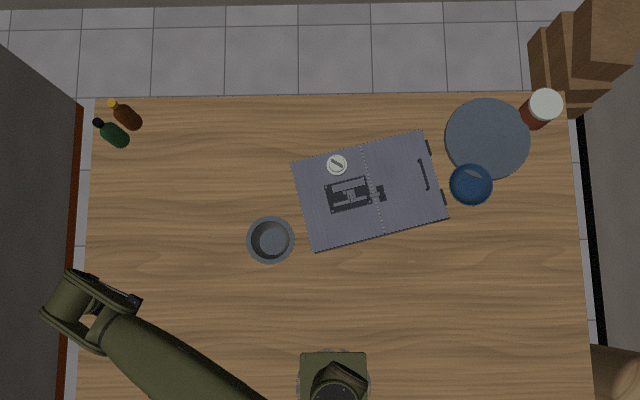

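View pics/scene0.png

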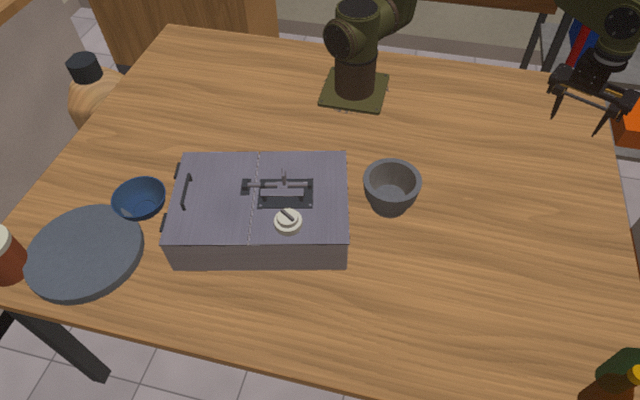

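The top view shows the chest with its top corners at about (291,162), (424,129), (448,219) and (315,252). The lid is to the right, the timer is at (337,165) and the lock is near (350,194). The scene view agrees, with the tab at (284,178). I'll compute the pose and view an enlarged crop.

```bash
cat > h.py <<'E'
import numpy as np, cv2
from scipy.spatial.transform import Rotation as R
from cell import robot, vision
def rot(q): return R.from_quat(np.roll(q,-1)).as_matrix()
def ray(cm,px,z):
    d=rot(cm["attitude"])@np.linalg.inv(cm["mtx"])@np.array([*px,1.]); e=np.array(cm["eye"])
    return e+d*(z-e[2])/d[2]
def proj(cm,P):
    p=cm["mtx"]@rot(cm["attitude"]).T@(np.array(P)-cm["eye"]); return p[:2]/p[2]
E
python3 - <<'E'
from h import *
cm=vision.camera_model("top")
C=[ray(cm,p,130) for p in [(291,162),(424,129),(448,219),(315,252)]]
for c in C: print(c.round(1))
y=(C[0]+C[3]-C[1]-C[2])[:2]; x=(C[0]+C[1]-C[2]-C[3])[:2]
print("lens",np.linalg.norm(y)/2,np.linalg.norm(x)/2,"yaw",np.degrees(np.arctan2(-y[0],y[1])),np.degrees(np.arctan2(x[1],x[0])))
o=sum(C)/4; a=np.arctan2(-y[0],y[1]); print("centre",o); L=o[:2]+60*np.array([-np.sin(a),np.cos(a)]); print("lock",L)
im=cv2.imread("pics/top0.png"); cv2.imwrite("pics/crop1.png",cv2.resize(im[145:235,300:420],None,fx=6,fy=6,interpolation=cv2.INTER_CUBIC))
E
```

```text
[681.7 119.3 130. ]
[ 780.2 -292.5  130. ]
[ 498.5 -351.   130. ]
[405.1  48.6 130. ]
lens 416.87989873468007 286.5428439599336 yaw 13.302700220456213 13.027988051574319
centre [ 591.35026389 -118.90185376  130.        ]
lock [577.54452785 -60.51177197]
```

View pics/crop1.png

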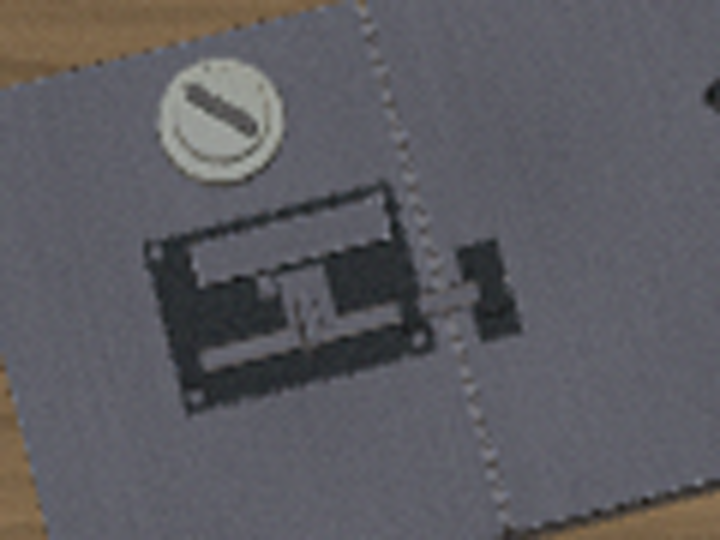

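The crop shows the lock plate centred near full-image pixel (348,194), with the tab just below it and the catch bar above. The yaw is about 13°. I'll hover above the lock and take a wrist look.

{"api": "carry_out", "payload": {"plan": [[5, -5, 4, 0, 0, -5, -1], [7, -10, 8, 0, 0, -9, -0.5], [9, -15, 10, 0, 0, -13, 0.3], [11, -20, 10, 0, 0, -17, 0.3], [13, -25, 10, 0, 0, -21, 0.3], [15, -30, 10, 0, 0, -25, 0.3], [17, -35, 10, 0, 0, -29, 0.3], [20, -40, 10, 0, 0, -34, 0.3], [22, -45, 10, 0, 0, -39, 0.3], [24, -50, 10, 0, 0, -43, 0.3], [26, -55, 10, 0, 0, -47, 0.3], [28, -60, 10, 0, 0, -51.4, 0.3]]}}

```text
time_s: 1.3
ee_pos: [525.2, 66.7, 314.1]
orientation: [-0.0, 0.622, 0.783, -0.0]
ft_force: [0.3, 0.1, -0.0]
opening: 0.349
finger_force: 0.0
```

{"api": "carry_out", "payload": {"plan": [[1, -4, 0, 0, 0, 0, 0.33], [1.5, -6, 0, 0, 0, 0, 0.33], [1.5, -6, 0, 0, 0, 0, 0.33], [1.5, -6, 0, 0, 0, 0, 0.33], [1.5, -6, 0, 0, 0, 0, 0.33], [1.5, -6, 0, 0, 0, 0, 0.33]]}}

```text
time_s: 1.9
ee_pos: [539.8, 9.9, 314.5]
orientation: [-0.0, 0.62, 0.784, 0.0]
ft_force: [-0.6, 0.4, -0.2]
opening: 0.334
finger_force: 0.0
```

Run:
```python
from h import *
o=robot.get_obs(); cm=vision.camera_model("wrist"); im=vision.get_image("wrist")
print(o['time_s'],o['ee_pos'],o['orientation'],o['opening'],o['ft_force'],cm)
cv2.imwrite("pics/w1.png",im[:,:,::-1])
```

```text
1.9 [539.82883012   9.85360812 314.47442209] [-5.02638545e-05  6.20237501e-01  7.84414071e-01  6.69213376e-05] 0.3343639050295543 [-0.56975846  0.38791127 -0.20736943] {'mtx': array([[360.10677879,   0.        , 312.7934404 ],
       [  0.        , 360.10677879, 205.91262881],
       [  0.        ,   0.        ,   1.        ]]), 'eye': array([522.47570136,  80.79780446, 483.50448078]), 'attitude': array([0.12868879, 0.98489739, 0.1148482 , 0.01504047])}
```

View pics/w1.png

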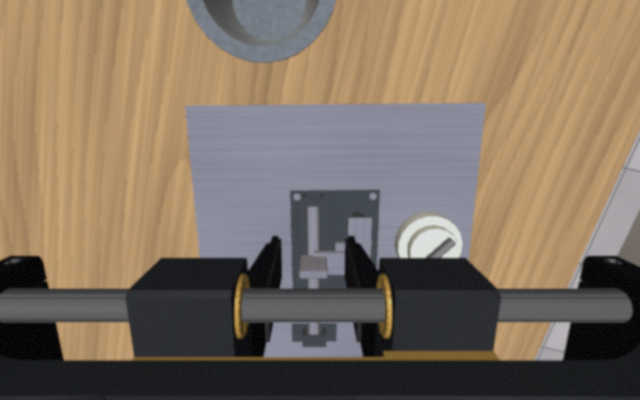

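The wrist view shows the lock plate's far corners at (291,190) and (380,190), and the deck's back corners at (187,106) and (485,103). The tab is at about (313,262), the catch bar at x≈358, and the fingertips at (276,240) and (352,240). An enlarged crop will give finer readings.

Run:
```python
from h import *
cm=vision.camera_model("wrist")
for p in [(187,106),(485,103)]: print(ray(cm,p,130).round(1))
for p in [(291,190),(380,190)]: print(ray(cm,p,133).round(1))
im=cv2.imread("pics/w1.png"); cv2.imwrite("pics/w1c.png",cv2.resize(im[180:355,260:400],None,fx=5,fy=3.4*5/5,interpolation=cv2.INTER_CUBIC) if 0 else cv2.resize(im[180:350,260:420],None,fx=3.5,fy=3.5,interpolation=cv2.INTER_CUBIC))
```

```text
[405.9  57.1 130. ]
[679.3 124.5 130. ]
[519.1   1.  133. ]
[605.3  21.4 133. ]
```

View pics/w1c.png

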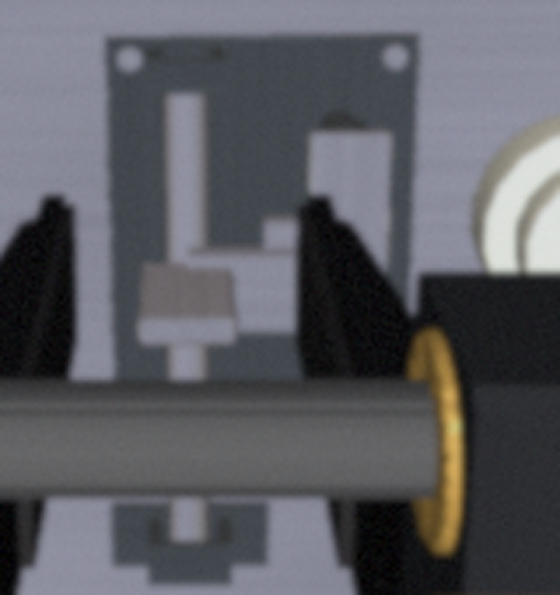

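Run:
```python
from h import *
cm=vision.camera_model("wrist")
t=ray(cm,(313.4,274.3),184);c=ray(cm,(360.3,217.4),164)
p=(ray(cm,(290.6,190.6),133)+ray(cm,(379.4,190),133))/2
print(t,c,p)
for a in (13.2,13.5,13.8):
    r=np.radians(a); X=np.array([np.cos(r),np.sin(r)]);Y=np.array([-np.sin(r),np.cos(r)])
    print(a,"lock from tab",t[:2]+22*X,"catch",c[:2]-22*X-50*Y,"plate",p[:2]-65*Y)
o=robot.get_obs();tool=rot(o['orientation']);print("tool y",tool[:,1],np.degrees(np.arctan2(tool[1,1],tool[0,1])))
e=o['ee_pos'];print([proj(cm,e+s*22*tool[:,1]) for s in(-1,1)])
```

```text
[556.1691992  -59.08026413 184.        ] [587.44974769  -2.54372    164.        ] [561.8130776   10.76713388 133.        ]
13.2 lock from tab [577.58793506 -54.05654499] catch [577.44855533 -56.24638429] plate [576.65588416 -52.51549481]
13.5 lock from tab [577.56133744 -53.94446612] catch [577.72987763 -56.29801403] plate [576.98702625 -52.43691095]
13.8 lock from tab [577.53415335 -53.83252806] catch [578.01146641 -56.34817006] plate [577.31775234 -52.35659432]
tool y [9.73055202e-01 2.30572211e-01 1.70671751e-04] 13.330762704351965
[array([270.39834859, 259.59518246]), array([357.40557354, 259.55528246])]
```

The lock origin is about (577.5, -54.5) with yaw 13.4°. The fingers go 20 mm short of the tab with a 40 mm opening.

{"api": "carry_out", "payload": {"plan": [[2, -4.2, -3, 0, 0, 0, 0.16], [4.2, -8.4, -6, 0, 0, 0, 0.16], [4.2, -8.4, -9, 0, 0, 0, 0.16], [4.2, -8.4, -11.4, 0, 0, 0, 0.16], [4.2, -8.4, -11.4, 0, 0, 0, 0.16], [4.2, -8.4, -11.4, 0, 0, 0, 0.16], [4.2, -8.4, -11.4, 0, 0, 0, 0.16], [4.2, -8.4, -11.4, 0, 0, 0, 0.16]]}}

```text
time_s: 2.75
ee_pos: [583.2, -75.1, 203.1]
orientation: [0.002, 0.621, 0.784, 0.001]
ft_force: [1.0, 0.4, -0.0]
opening: 0.423
finger_force: 0.0
```

Run:
```python
from h import *
o=robot.get_obs(); im=vision.get_image("wrist"); im2=vision.get_image("scene")
print(o['time_s'],o['ee_pos'],o['opening'],o['ft_force'])
a=cv2.resize(im[150:330,220:420],(600,540),interpolation=cv2.INTER_CUBIC)
cv2.imwrite("pics/w2.png",a[:,:,::-1])
cv2.imwrite("pics/s2.png",cv2.resize(im2[100:240,200:360],(640,560),interpolation=cv2.INTER_CUBIC)[:,:,::-1])
```

```text
2.75 [583.21374512 -75.06888625 203.09150586] 0.42269734223011457 [ 0.97570146  0.36670258 -0.03789055]
```

View pics/w2.png

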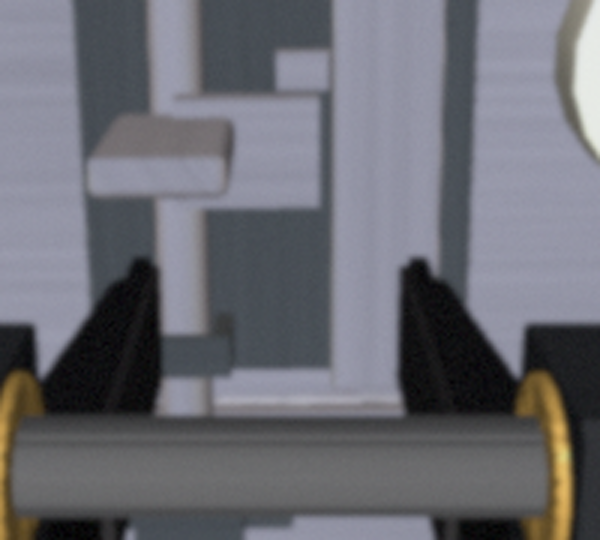

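The wrist crop shows the left tip (x≈145) behind the tab (x 88–230) and the right tip (x≈415) over the catch bar (x 333–440). The tips are about 6 mm clear of the tab, so I'll descend.

{"api": "carry_out", "payload": {"plan": [[0, 0, -1.5, 0, 0, 0, 0.16], [0, 0, -3, 0, 0, 0, 0.16], [0, 0, -3.6, 0, 0, 0, 0.16], [0, 0, -3.6, 0, 0, 0, 0.16], [0, 0, -3.6, 0, 0, 0, 0.16], [0, 0, -3.6, 0, 0, 0, 0.16]]}}

```text
time_s: 3.45
ee_pos: [582.4, -75.4, 164.7]
orientation: [0.0, 0.621, 0.784, 0.0]
ft_force: [0.9, 0.2, 0.2]
opening: 0.421
finger_force: 0.0
```

{"api": "carry_out", "payload": {"plan": [[0, 0, -0.2, 0, 0, 0, 0.16], [0, 0, -0.4, 0, 0, 0, 0.16], [0, 0, -0.6, 0, 0, 0, 0.16], [0, 0, -0.6, 0, 0, 0, 0.16], [0, 0, -0.6, 0, 0, 0, 0.16]]}}

```text
time_s: 3.95
ee_pos: [582.6, -75.5, 159.1]
orientation: [0.001, 0.621, 0.784, 0.0]
ft_force: [0.4, -0.1, 4.2]
opening: 0.422
finger_force: 2.3
```

{"api": "carry_out", "payload": {"plan": [[0, 0, -0.2, 0, 0, 0, 0.16], [0, 0, -0.4, 0, 0, 0, 0.16], [0, 0, -0.5, 0, 0, 0, 0.16], [0, 0, -0.5, 0, 0, 0, 0.16], [0, 0, -0.5, 0, 0, 0, 0.16]]}}

```text
time_s: 4.45
ee_pos: [582.7, -75.5, 154.5]
orientation: [0.001, 0.621, 0.784, 0.0]
ft_force: [-1.2, 1.0, 6.0]
opening: 0.423
finger_force: 3.2
```

Run:
```python
from h import *
for i in range(6):
    vision.get_image("top"); o=robot.get_obs(); print(o['ee_pos'].round(2),o['ft_force'].round(2))
```

```text
[582.66 -75.5  154.54] [ 0.   -0.39  5.7 ]
[582.64 -75.48 154.53] [-0.85  0.43  6.81]
[582.67 -75.51 154.55] [0.25 0.19 6.54]
[582.66 -75.51 154.53] [-0.73 -0.82  5.67]
[582.68 -75.51 154.56] [-0.73 -0.69  6.22]
[582.68 -75.51 154.57] [-0.61 -0.51  6.01]
```

Mean force is 6.2 N, so the catch is about 8 mm down. I'll press 2.3 mm more.

{"api": "carry_out", "payload": {"plan": [[0, 0, -0.12, 0, 0, 0, 0.16], [0, 0, -0.23, 0, 0, 0, 0.16], [0, 0, -0.23, 0, 0, 0, 0.16], [0, 0, -0.23, 0, 0, 0, 0.16]]}}

```text
time_s: 5.15
ee_pos: [582.7, -75.5, 152.4]
orientation: [0.001, 0.621, 0.784, 0.0]
ft_force: [-1.3, 0.1, 7.2]
opening: 0.42
finger_force: 3.6
```

Run:
```python
from h import *
f=[]
for i in range(6):
    vision.get_image("top"); o=robot.get_obs(); f.append(o['ft_force'])
print(o['ee_pos'],np.mean(f,0))
```

```text
[582.70034108 -75.49131073 152.47523279] [-1.36098541  0.02326059  7.17743665]
```

{"api": "carry_out", "payload": {"plan": [[-0.09, 0.37, 0, 0, 0, 0, 0.16], [-0.18, 0.75, 0, 0, 0, 0, 0.16], [-0.27, 1.12, 0, 0, 0, 0, 0.16], [-0.36, 1.5, 0, 0, 0, 0, 0.16], [-0.45, 1.87, 0, 0, 0, 0, 0.16], [-0.54, 2.24, 0, 0, 0, 0, 0.16], [-0.63, 2.62, 0, 0, 0, 0, 0.16], [-0.71, 2.99, 0, 0, 0, 0, 0.16], [-0.8, 3.36, 0, 0, 0, 0, 0.16], [-0.9, 3.74, 0, 0, 0, 0, 0.16], [-1.0, 4.11, 0, 0, 0, 0, 0.16], [-1.07, 4.48, 0, 0, 0, 0, 0.16]]}}

```text
time_s: 6.65
ee_pos: [573.2, -34.3, 153.2]
orientation: [0.005, 0.621, 0.784, -0.002]
ft_force: [3.2, -19.2, 4.0]
opening: 0.416
finger_force: 10.3
```

Run:
```python
from h import *
f=[]
for i in range(4):
    im=vision.get_image("wrist"); o=robot.get_obs(); f.append(o['ft_force'])
print(o['ee_pos'],np.mean(f,0),(o['ee_pos'][:2]-[577.5,-54.5])@[-.232,.973])
cv2.imwrite("pics/w3.png",cv2.resize(im[150:330,220:420],(600,540),interpolation=cv2.INTER_CUBIC)[:,:,::-1])
```

```text
[573.2522284  -34.46785339 153.16692367] [  1.47742436 -12.32689775   5.93256521] 20.47676166586642
```

View pics/w3.png

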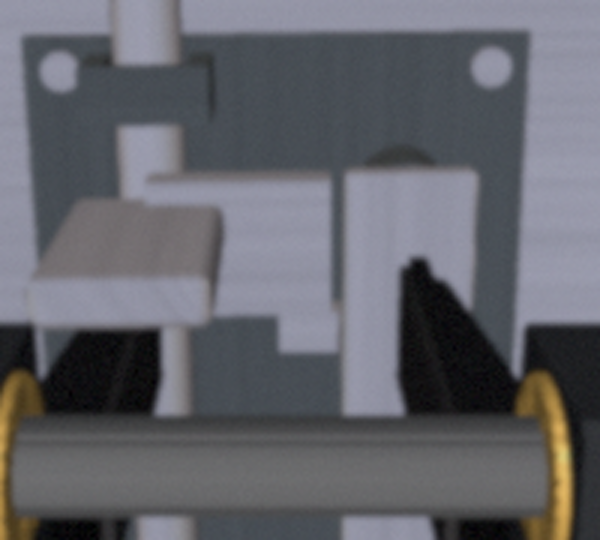

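The lug has moved past the tooth. The tab's top face is at crop (120,300) and the tip is touching it. I'll measure the tab's travel.

Run:
```python
from h import *
cm=vision.camera_model("wrist")
L=np.array([577.5,-54.5]);r=np.radians(13.4);X=np.array([np.cos(r),np.sin(r)]);Y=np.array([-np.sin(r),np.cos(r)])
for n,p,z in [("tab",(120,302),184),("tabback",(120,325),184),("tabfront",(130,278),184),("catch end",(410,170),154),("plate",(276,34),133)]:
    q=ray(cm,(220+p[0]/3,150+p[1]/3),z)[:2]-L; print(n,(q@X).round(1),(q@Y).round(1))
o=robot.get_obs();print(o['ee_pos'],o['ft_force'],o['time_s'])
```

```text
tab -21.7 38.2
tabback -21.9 34.8
tabfront -20.2 41.7
catch end 21.2 48.4
plate -0.3 67.4
[573.2522284  -34.46785339 153.16692367] [  1.73924468 -11.44623885   5.78180015] 6.85
```

{"api": "carry_out", "payload": {"plan": [[-0.03, 0.12, -0.05, 0, 0, 0, 0.16], [-0.07, 0.3, -0.05, 0, 0, 0, 0.16], [-0.07, 0.3, -0.05, 0, 0, 0, 0.16], [-0.07, 0.3, -0.05, 0, 0, 0, 0.16]]}}

```text
time_s: 7.25
ee_pos: [573.3, -34.4, 153.2]
orientation: [0.007, 0.621, 0.784, -0.003]
ft_force: [3.0, -20.5, 6.4]
opening: 0.417
finger_force: 11.8
```

The bolt is at a hard stop: no more motion and the force is rising. I'll ease the push off, then lift.

{"api": "carry_out", "payload": {"plan": [[0.07, -0.3, 0, 0, 0, 0, 0.16], [0.16, -0.7, 0, 0, 0, 0, 0.16], [0.2, -0.85, 0, 0, 0, 0, 0.16], [0.2, -0.85, 0, 0, 0, 0, 0.16], [0.2, -0.85, 0.4, 0, 0, 0, 0.16], [0.2, -0.85, 0.8, 0, 0, 0, 0.16], [0.2, -0.85, 1.4, 0, 0, 0, 0.16], [0.2, -0.85, 3, 0, 0, 0, 0.16], [0.2, -0.85, 6, 0, 0, 0, 0.16], [0.2, -0.85, 10, 0, 0, 0, 0.16], [0.2, -0.85, 10, 0, 0, 0, 0.16], [0.2, -0.85, 10, 0, 0, 0, 0.16]]}}

```text
time_s: 8.45
ee_pos: [573.0, -36.4, 252.1]
orientation: [0.001, 0.621, 0.784, 0.0]
ft_force: [-0.2, 0.3, 0.4]
opening: 0.419
finger_force: 0.0
```

Run:
```python
from h import *
cm=vision.camera_model("wrist");im=vision.get_image("wrist");o=robot.get_obs();print(o['ee_pos'],o['ft_force'],o['time_s'])
cv2.imwrite("pics/w4.png",cv2.resize(im[150:330,220:420],(600,540),interpolation=cv2.INTER_CUBIC)[:,:,::-1])
```

```text
[572.19003723 -36.22164965 250.3037528 ] [ 0.47168221  0.24733443 -0.91993818] 8.5
```

View pics/w4.png

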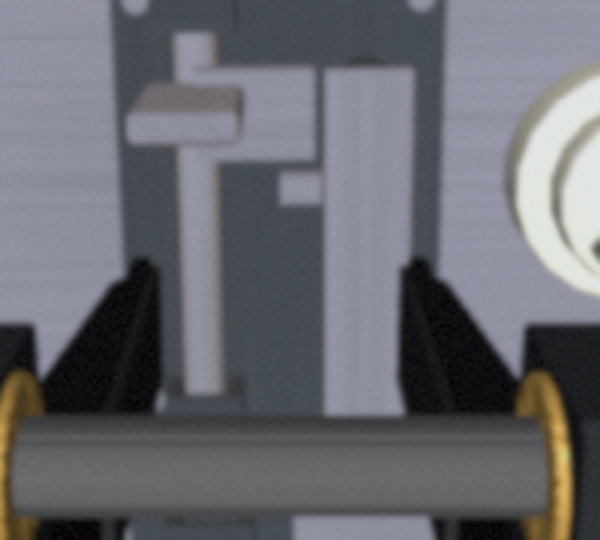

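The lug at crop (260,110) is fully beyond the tooth at (300,188). The catch bar is up again and the timer is undisturbed, so I'll hand in.

```bash
python3 -c "
from cell import hand_in; print(hand_in())"
```

```text
the job is handed in; nothing more can be done
None
```

I drew the bolt back to its stop with the catch held down, then let the catch spring up and lock it open; I handed the job in at about 8.5 s with nothing touching and the timer, bowl and mortar untouched.

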